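# Let the pink balls out of the counter dispenser

### The arm

A 6-joint arm with a two-finger parallel gripper is mounted at the origin on the work surface. World frame = base frame: x ahead of the robot, y to its left, z up, the work surface at z = 0. Lengths are in mm, angles in rad, forces in N, time in s.
With the tool pointing down it reaches from about 350 to 875 mm from the base axis. Payload 4.2 kg.
Tool frame: the origin (TCP) lies midway between the tips of the shut fingers; the grasp point (between the pads) lies 19 mm behind it; z points along the fingers, y is the line along which they close (so a half turn about z gives the same grasp; the last joint's range is limited). The gripper opens to 85 mm and grips with 20 to 120 N. Pads are 22 mm wide; open, the fingers measure 114 mm over their backs; the gripper's body (76 mm by 85 mm) begins 54 mm behind the grasp point. The pads swing forward as they close: fully open they stand 13 mm farther back than shut.
Start: joints at [-0.876, 0.385, 0.008, 0, -1.194, -0.259], TCP at [263.847, -566.555, 231.312] pointing down, gripper open.
Joint ranges: [-3.14, 3.14], [-1.21, 2.06], [-1.07, 1.41], [-3.16, 2.05], [-2.99, -0.16], [-3.1, 3.1]. Speed limits (rad/s): [2.79, 2.79, 3.14, 3.14, 3.14, 3.14].

### API

Orientations are given as a unit quaternion [x, y, z, w].
In Python, from bench import sensors, get_image, camera_params, job_done gives the robot as it stands.
- The arm moves only by the tool servo_tool, never from a script. Its argument "motion" is a list of rows, each an object with "travel": the shift along the tool's x, y, z as a fraction of full scale, a list of three; "rot": the turn, a rotation vector about the tool's x, y, z as a fraction of full scale, a list of three; "hand": the opening, from 0 (shut) to 1 (fully open). In form: [{"travel": [x, y, z], "rot": [wx, wy, wz], "hand": hand}, ...]. A call has 1 to 10 rows; each row shifts and turns the commanded pose from where the row before left it, along the tool's axes as they then stand; what a row does not reach is not made up. Full scale, the value 1, is 25 cm for a shift and 360 degrees for a turn. A row lasts 1/12 s, in which the tool goes at most 41.7 mm and 7.16 degrees, less where a joint would pass 70% of its speed; a pose out of reach is approached as far as the arm can. A call with a number of a shift or a turn outside -1 to 1 is refused whole. A call with a gripper value outside its range is refused whole. The fingers move at their own pace and stop on an object; the grip force is fixed at half the most. Time passes only in rows, so rows that do not move let the fingers close. It gives the time, the measured TCP pose, the force, the opening and the grip force at its end, in the units of the state.
- sensors.read_state(): the state, without advancing time (a new reading comes with each control period).
- get_image(name): name is "side" or "top" or "wrist"; returns (picture, depth): 420x560x3 uint8, red, green, blue; 420x560 float32, mm along the optical axis (not along the pixel's ray), 0 where there is no reading.
- camera_params(name): a dict with "camera_matrix" (3x3 intrinsics, pixels), "R" (3x3) and "t" (3): a world point X has camera coordinates R X + t; the wrist camera has in their place "mount" (4x4, takes a point from camera to tool coordinates, whose origin is the TCP and whose axes are the flange's). Camera axes: x right, y down, z forward; pixel columns grow to the right and rows downward; lengths in mm; the calibration is good to about 2 mm. The wrist camera is an equidistant fisheye: a pixel r from the principal point sees the ray r / f radians off the axis. A picture is of the moment at which its call begins: read the wrist's pose just before it. camera_params takes no time and is no camera call.
- job_done(): hands the job in; it is judged then, once.
The state is a dict: "clock": time; "joints": joint angles; "joint_vel": joint speeds; "joint_efforts": joint torques, N m; "position": TCP position; "ee_rot": TCP orientation; "contact_force": force on the tool from outside, world axes, zero at the start; "wrist_torque": the same for the moment, N m; "gripper_width": finger opening in mm; "grasp_force": force on a finger pad.
Only numpy, scipy, OpenCV 4.12 (cv2) and the standard library are available. Lean on these libraries where they do the work, as an engineer would, in place of code of your own. Each camera call takes 0.05 s, during which the arm holds its last target. There are 200 camera calls.

### The job

With the fingertips, press down the pink paddle of the pink ball dispenser so that its gate lifts and all three pink balls roll out into the gift box, then let the paddle come back up so that the gate is shut again. Do not touch the balls, and leave the gift box, the other dispensers and everything else on the counter where they are.

Things in the scene. Friction and masses are not known exactly. Their poses are not given: they have to be found in the camera images.
- pink_dispenser: ball dispenser with the PINK balls, fixed: white base 215 x 95 mm, an open-topped sloping trough with clear sides, three balls in file behind a steel gate blade, a rocker lever along its +y side. Origin: counter level under the trough's middle; x points from the paddle end to the spout, z up. Trough x = -83 to +85 mm (spout lip). Top 121 mm over the counter; the lever's gate end rises to 155 mm
- pink_paddle (a point): pink plate 44 x 42 mm on the lever's -x end. Point: centre of its top face, 123 mm over the counter at rest, at x = -135, y = +14 mm from the dispenser's origin; axes: the lever's; outer edge tipped up 0.15 rad at rest. Swings about a level pivot along y, 105 mm towards the spout, 115 mm over the counter; its centre sinks about 36 mm to the stop. Nothing above it, only a thin post below
- pink_lever (a joint): angle of the pink rocker lever in rad: 0 at rest (gate shut), growing as the paddle is pressed, 0.35 at the stop (gate fully lifted). Balls begin to slip under the gate at about 0.25 and pass freely from 0.3 on. A spring returns it by itself: about 2.5 N on the paddle starts it, about 6 N holds it at the stop
- gift_box: loose cream open-topped gift box, 140 mm (x) by 110 mm (y), 45 mm high, walls 4 mm, 180 g, standing on the counter under the pink dispenser's spout. Origin: centre of its underside; z up
- pink_ball_1: pink wooden ball 1 of 3 (the one at the gate), 36 mm across, about 18 g. Origin: its centre
- pink_ball_2: pink wooden ball 2 of 3 (the middle one), 36 mm across, about 18 g. Origin: its centre
- pink_ball_3: pink wooden ball 3 of 3 (the last), 36 mm across, about 18 g. Origin: its centre
- blue_dispenser: another ball dispenser of the same make and sizes, with two blue balls and a blue paddle; not to be worked. Origin and axes as for the pink one
- yellow_dispenser: another ball dispenser of the same make and sizes, with two yellow balls and a yellow paddle; not to be worked. Origin and axes as for the pink one
- blue_lever (a joint): angle of the blue dispenser's rocker lever in rad: 0 at rest (gate shut)
- yellow_lever (a joint): angle of the yellow dispenser's rocker lever in rad: 0 at rest (gate shut)
- blue_ball_1: wooden blue ball 1 of 2 in its dispenser, 36 mm across. Origin: its centre
- blue_ball_2: wooden blue ball 2 of 2 in its dispenser, 36 mm across. Origin: its centre
- yellow_ball_1: wooden yellow ball 1 of 2 in its dispenser, 36 mm across. Origin: its centre
- yellow_ball_2: wooden yellow ball 2 of 2 in its dispenser, 36 mm across. Origin: its centre
- toy_car: loose red toy car with white cab, 78 x 42 x 39 mm; origin under its middle
- duck: loose yellow toy duck, 60 mm across, 67 mm high; origin under its middle
- present: loose small wrapped present, mint green with white ribbon, 62 x 62 x 50 mm; origin under its middle
- puzzle_box: loose flat green puzzle box, 130 x 90 x 36 mm; origin under its middle
- marble_jar: loose green glass jar with a red cap, 64 mm across, 85 mm high; origin under its middle
- pencil_pot: loose pink pot of pencils, 72 mm across, 85 mm high, pencils to 150 mm; origin under its middle

How it is judged (in metres and radians):
On the way, in this order (a step that is already met when the one before it is completed fails the run):
1. the fingers press the pink paddle well down, lifting the gate (value of joint pink_lever above 0.2 rad and contact force between the fingers and pink_paddle_plate above 0.8 N), for 0.1 s.
2. all three pink balls are in the gift box (x of pink_ball_1 in the frame of gift_box between -0.06 and 0.06 m and y of pink_ball_1 in the frame of gift_box between -0.045 and 0.045 m and z of pink_ball_1 in the frame of gift_box between 0 and 0.06 m and x of pink_ball_2 in the frame of gift_box between -0.06 and 0.06 m and y of pink_ball_2 in the frame of gift_box between -0.045 and 0.045 m and z of pink_ball_2 in the frame of gift_box between 0 and 0.06 m and x of pink_ball_3 in the frame of gift_box between -0.06 and 0.06 m and y of pink_ball_3 in the frame of gift_box between -0.045 and 0.045 m and z of pink_ball_3 in the frame of gift_box between 0 and 0.06 m), for 0.2 s.
At the end, for the whole second after the job is handed in: All three pink balls lie at rest (under 0.05 m/s) inside the gift box, which stands flat within 25 mm of where it was; all three levers are at rest (under 0.04 rad, gates shut); the blue and yellow balls and everything else on the counter are within 20 mm of where they were (all of step 2 and linear speed of each of pink_ball_1, pink_ball_2, pink_ball_3 below 0.05 m/s and value of joint each of pink_lever, blue_lever, yellow_lever below 0.04 rad and angle between gift_box's own z axis and vertical below 0.1 rad and distance of gift_box from where it was at the start of the episode below 0.025 m and distance of each of blue_ball_1, blue_ball_2, yellow_ball_1, yellow_ball_2, toy_car, duck, present, puzzle_box, marble_jar, pencil_pot from where it was at the start of the episode below 0.02 m); the robot touches nothing.
It fails at once if the fingers touch a ball (contact force between the fingers and pink_ball_1 above 0.3 N or contact force between the fingers and pink_ball_2 above 0.3 N or contact force between the fingers and pink_ball_3 above 0.3 N or contact force between the fingers and blue_ball_1 above 0.3 N or contact force between the fingers and blue_ball_2 above 0.3 N or contact force between the fingers and yellow_ball_1 above 0.3 N or contact force between the fingers and yellow_ball_2 above 0.3 N).
It fails at once if a ball is lifted out of its trough or the box (height (world z) of any of pink_ball_1, pink_ball_2, pink_ball_3, blue_ball_1, blue_ball_2, yellow_ball_1, yellow_ball_2 above 0.16 m).
It fails at once if the gift box is shifted more than 25 mm or lifted (distance of gift_box from where it was at the start of the episode above 0.025 m or height (world z) of gift_box above 0.012 m).
It fails at once if the blue or the yellow dispenser is worked (value of joint any of blue_lever, yellow_lever above 0.12 rad).
It fails at once if something else on the counter is shifted more than 20 mm or lifted (distance of any of toy_car, duck, present, puzzle_box, marble_jar, pencil_pot from where it was at the start of the episode above 0.02 m).
It also fails if it takes over 38 s, if anything falls off the work surface, if the arm or the gripper's body presses on something with over 40 N, if the wrist force passes 120 N, or if a joint passes its speed limit or range.

## Working session

There is one attempt and no reset: what is moved stays moved. The work goes in short steps, Python scripts to look and compute and a tool call to move; the robot and the scene stay as the last step left them, time stands still between calls to the robot, and variables do not carry over. Pictures are saved under pics/ and viewed, at most 10 in all, crops included, and the job is handed in when it is done.

Besides the shell and the picture viewer there is one more tool, called after "Emit:" as name(argument=value, ...) on one line, values as JSON. servo_tool: Moves the arm, as the interface text tells. Its arguments: {"type":"object","properties":{"motion":{"type":"array"}},"required":["motion"]}

```bash
mkdir -p pics
python3 - <<'E'
from bench import sensors,get_image,camera_params
import cv2,numpy as np
for n in("top","side"):
    im,d=get_image(n); cv2.imwrite(f"pics/{n}0.png",im[:,:,::-1]); np.save(f"pics/{n}0.npy",d); np.save(f"pics/{n}im.npy",im)
    p=camera_params(n); print(n,p["camera_matrix"],p["R"],p["t"])
s=sensors.read_state(); print(s["clock"],s["position"],s["ee_rot"],s["gripper_width"])
E
```

```text
top [[503.87354306   0.         281.79575085]
 [  0.         503.87354306 215.28687875]
 [  0.           0.           1.        ]] [[ 2.66798152e-02 -9.99643558e-01 -9.71861901e-04]
 [-9.94459687e-01 -2.64425501e-02 -1.01738501e-01]
 [ 1.01676539e-01  3.68084189e-03 -9.94810702e-01]] [ -25.10181283  585.56482612 1444.91385836]
side [[507.41903746   0.         283.55496769]
 [  0.         507.41903746 213.80182069]
 [  0.           0.           1.        ]] [[-0.95986327 -0.28010004 -0.01436874]
 [-0.20035241  0.72062843 -0.6637421 ]
 [ 0.19626871 -0.63422286 -0.74782348]] [ 545.3271037   192.78137927 1549.11720453]
0.1 [ 263.65722855 -566.11523908  230.33573575] [-2.16100571e-01  9.76370638e-01  9.25460030e-04 -2.51871120e-04] 85.03330224960959
```

View pics/top0.png

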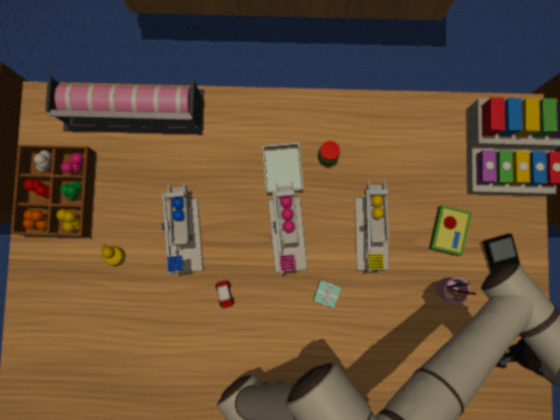

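View pics/side0.png

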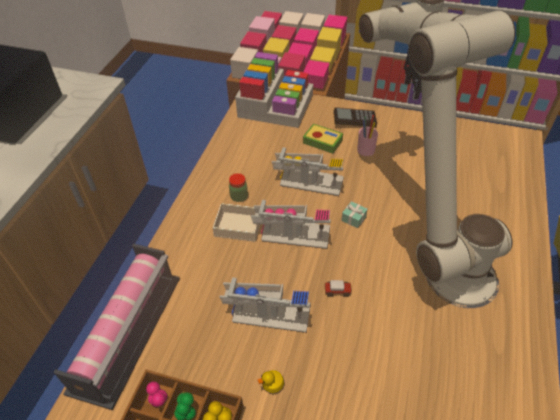

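The top view shows the pink paddle at about (288,263), the balls at (287,201–226) and the box at (283,168). In the side view the paddle is at (322,215). Next I'll measure the paddle in both views.

```bash
cat > h.py <<'E'
import numpy as np,cv2
from bench import camera_params
def ray(n,u,v):
    p=camera_params(n);K=p["camera_matrix"];R=np.array(p["R"]);t=np.array(p["t"])
    return -R.T@t, R.T@np.linalg.inv(K)@np.array([u,v,1.])
def onplane(n,u,v,z):
    c,d=ray(n,u,v); return c+d*(z-c[2])/d[2]
def atdepth(n,u,v,dep):
    c,d=ray(n,u,v); return c+d*dep
def pinkmask(im):
    h=cv2.cvtColor(im,cv2.COLOR_RGB2HSV)
    return cv2.inRange(h,(150,130,90),(175,255,255))
E
python3 - <<'E'
from h import *
for n,(x0,y0,x1,y1) in {"top":(260,185,310,285),"side":(255,200,340,250)}.items():
    im=np.load(f"pics/{n}im.npy");d=np.load(f"pics/{n}0.npy")
    m=np.zeros(im.shape[:2],np.uint8);m[y0:y1,x0:x1]=pinkmask(im)[y0:y1,x0:x1]
    k,l,s,c=cv2.connectedComponentsWithStats(m)
    for i in range(1,k):
        if s[i,4]<12: continue
        dep=np.median(d[l==i]);u,v=c[i]
        print(n,s[i],c[i].round(1),"z123",onplane(n,u,v,123).round(),"depth",atdepth(n,u,v,dep).round(), cv2.minAreaRect(np.argwhere(l==i)[:,::-1].astype(np.float32)))
# heights around, other things
im=np.load("pics/topim.npy");d=np.load("pics/top0.npy")
for u,v in[(272,168),(297,168),(283,147),(283,188),(288,188),(277,270),(303,268),(297,196),(327,293),(224,293)]:
    print(u,v,atdepth("top",u,v,d[v,u]).round())
E
```

```text
top [281 196  13  36 320] [287.  213.5] z123 [582. -24. 123.] depth [584. -24. 101.] ((287.0103759765625, 213.62413024902344), (35.12824249267578, 10.380685806274414), 85.2363510131836)
top [281 255  14  15 187] [287.2 262.4] z123 [448. -28. 123.] depth [448. -28. 123.] ((287.5, 262.0), (14.0, 13.0), 90.0)
side [266 209   7   3  18] [268.9 210.2] z123 [614.   1. 123.] depth [621. -20.  98.] ((269.0, 210.0), (2.0, 6.0), 90.0)
side [275 209   9   4  29] [279.1 210.6] z123 [582.  -6. 123.] depth [588. -23. 103.] ((279.0, 210.5), (3.0, 8.0), 90.0)
side [287 209   9   6  31] [291.3 211. ] z123 [546. -15. 123.] depth [549. -27. 109.] ((291.27587890625, 210.81033325195312), (8.541985511779785, 3.899601936340332), 21.801406860351562)
side [316 211  13   9  90] [322.  214.7] z123 [450. -25. 123.] depth [450. -25. 123.] ((322.0, 215.0), (8.0, 12.0), 90.0)
272 168 [730.  24.   7.]
297 168 [732. -51.   7.]
283 147 [794.  -8.  11.]
283 188 [663. -11.  53.]
288 188 [665. -25.  47.]
277 270 [426.   0.   9.]
303 268 [434. -75.  19.]
297 196 [649. -54.  -4.]
327 293 [ 365. -144.   47.]
224 293 [357. 150.  35.]
```

The two views agree on the paddle centre: (449, -27, 123), with yaw about 0.1 rad. I'll shut the hand, turn to line up with the lever, and cross over at height.

Emit:
servo_tool(motion=[{"travel": [0, 0, 0], "rot": [0, 0, 0.0176], "hand": 0}, {"travel": [0, 0, 0], "rot": [0, 0, 0.0176], "hand": 0}, {"travel": [0, 0, 0], "rot": [0, 0, 0.0176], "hand": 0}, {"travel": [-0.06, 0.128, 0], "rot": [0, 0, 0], "hand": 0}, {"travel": [-0.06, 0.128, 0], "rot": [0, 0, 0], "hand": 0}, {"travel": [-0.06, 0.128, 0], "rot": [0, 0, 0], "hand": 0}, {"travel": [-0.06, 0.128, 0], "rot": [0, 0, 0], "hand": 0}, {"travel": [-0.06, 0.128, 0], "rot": [0, 0, 0], "hand": 0}, {"travel": [-0.06, 0.128, 0], "rot": [0, 0, 0], "hand": 0}, {"travel": [-0.06, 0.128, 0], "rot": [0, 0, 0], "hand": 0}])

```text
clock: 0.93
position: [344.9, -331.1, 231.0]
ee_rot: [-0.052, 0.999, 0.0, -0.0]
contact_force: [0.8, 0.3, -0.1]
gripper_width: 0.1
grasp_force: 0.0
```

Emit:
servo_tool(motion=[{"travel": [-0.06, 0.128, 0], "rot": [0, 0, 0], "hand": 0}, {"travel": [-0.06, 0.128, 0], "rot": [0, 0, 0], "hand": 0}, {"travel": [-0.06, 0.128, 0], "rot": [0, 0, 0], "hand": 0}, {"travel": [-0.06, 0.128, 0], "rot": [0, 0, 0], "hand": 0}, {"travel": [-0.06, 0.128, 0], "rot": [0, 0, 0], "hand": 0}, {"travel": [-0.06, 0.128, 0], "rot": [0, 0, 0], "hand": 0}, {"travel": [0, 0, 0], "rot": [0, 0, 0], "hand": 0}, {"travel": [0, 0, 0], "rot": [0, 0, 0], "hand": 0}, {"travel": [0, 0, 0], "rot": [0, 0, 0], "hand": 0}])

```text
clock: 1.68
position: [414.3, -132.4, 231.0]
ee_rot: [-0.052, 0.999, 0.0, -0.0]
contact_force: [-0.5, -0.0, -0.1]
gripper_width: 0.0
grasp_force: 0.0
```

Emit:
servo_tool(motion=[{"travel": [-0.041, 0.101, 0], "rot": [0, 0, 0], "hand": 0}, {"travel": [-0.041, 0.101, 0], "rot": [0, 0, 0], "hand": 0}, {"travel": [-0.041, 0.101, 0], "rot": [0, 0, 0], "hand": 0}, {"travel": [-0.041, 0.101, 0], "rot": [0, 0, 0], "hand": 0}, {"travel": [0, 0, 0.12], "rot": [0, 0, 0], "hand": 0}, {"travel": [0, 0, 0.12], "rot": [0, 0, 0], "hand": 0}, {"travel": [0, 0, 0.12], "rot": [0, 0, 0], "hand": 0}, {"travel": [0, 0, 0], "rot": [0, 0, 0], "hand": 0}, {"travel": [0, 0, 0], "rot": [0, 0, 0], "hand": 0}])

```text
clock: 2.43
position: [444.1, -29.3, 140.6]
ee_rot: [-0.051, 0.999, -0.001, -0.002]
contact_force: [0.2, 0.1, 0.4]
gripper_width: 0.1
grasp_force: 0.0
```

Run:
```python
from bench import get_image
import cv2,numpy as np
a=cv2.resize(get_image("side")[0][170:270,200:360,::-1],None,fx=5,fy=5,interpolation=2)
cv2.imwrite("pics/c1.png",a)
cv2.imwrite("pics/w1.png",get_image("wrist")[0][:,:,::-1])
```

```text
(no output)
```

View pics/c1.png

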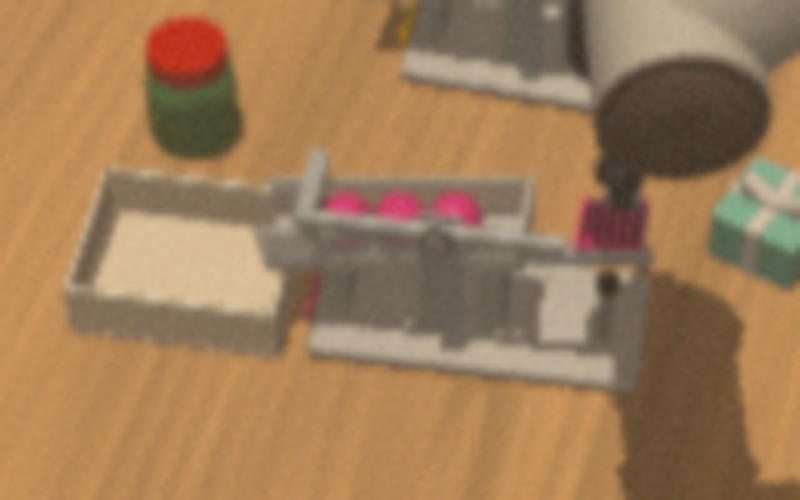

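View pics/w1.png

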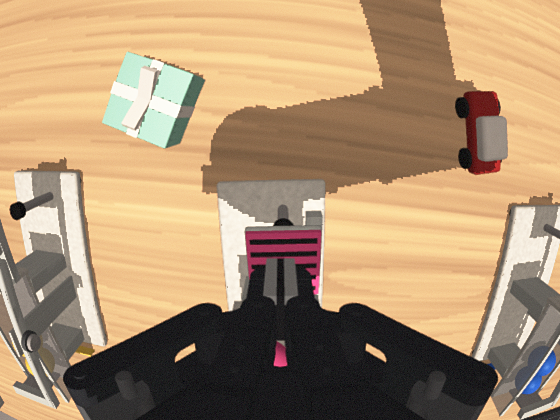

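The crop shows the shut fingers at about (622,190), over the pink plate at (612,225). The wrist view shows them centred on it, with the balls and box clear. Pressing down now.

Emit:
servo_tool(motion=[{"travel": [0, 0, 0.04], "rot": [0, 0, 0], "hand": 0}, {"travel": [0, 0, 0.04], "rot": [0, 0, 0], "hand": 0}, {"travel": [0, 0, 0.04], "rot": [0, 0, 0], "hand": 0}, {"travel": [0, 0, 0.04], "rot": [0, 0, 0], "hand": 0}, {"travel": [0, 0, 0.02], "rot": [0, 0, 0], "hand": 0}, {"travel": [0, 0, 0.01], "rot": [0, 0, 0], "hand": 0}, {"travel": [0, 0, 0], "rot": [0, 0, 0], "hand": 0}])

```text
clock: 3.12
position: [448.0, -27.5, 95.8]
ee_rot: [-0.052, 0.999, 0.0, 0.003]
contact_force: [3.3, -1.4, 6.1]
gripper_width: 0.2
grasp_force: 2.5
```

Emit:
servo_tool(motion=[{"travel": [0, 0, 0.012], "rot": [0, 0, 0], "hand": 0}, {"travel": [0, 0, 0.012], "rot": [0, 0, 0], "hand": 0}, {"travel": [0, 0, 0.008], "rot": [0, 0, 0], "hand": 0}, {"travel": [0, 0, 0], "rot": [0, 0, 0], "hand": 0}, {"travel": [0, 0, 0], "rot": [0, 0, 0], "hand": 0}, {"travel": [0, 0, 0], "rot": [0, 0, 0], "hand": 0}])

```text
clock: 3.62
position: [448.2, -27.2, 88.2]
ee_rot: [-0.053, 0.999, 0.0, 0.004]
contact_force: [3.7, -0.1, 5.9]
gripper_width: 0.0
grasp_force: 2.9
```

Run:
```python
from bench import get_image
import cv2,numpy as np
a=cv2.resize(get_image("side")[0][170:270,200:360,::-1],None,fx=5,fy=5,interpolation=2)
cv2.imwrite("pics/c2.png",a)
```

```text
(no output)
```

View pics/c2.png

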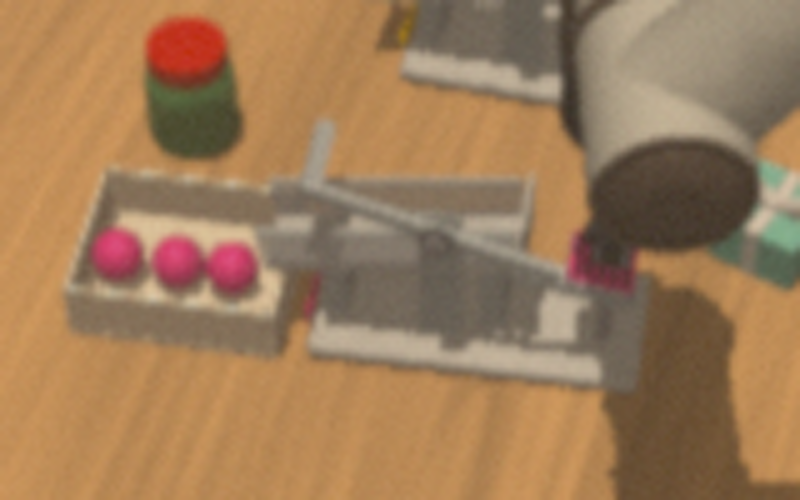

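The lever is tipped and all three balls are in the box, at about (117,255), (177,262) and (232,268) in the crop. I'll hold for a moment, then raise slowly.

Emit:
servo_tool(motion=[{"travel": [0, 0, 0], "rot": [0, 0, 0], "hand": 0}, {"travel": [0, 0, 0], "rot": [0, 0, 0], "hand": 0}, {"travel": [0, 0, 0], "rot": [0, 0, 0], "hand": 0}, {"travel": [0, 0, 0], "rot": [0, 0, 0], "hand": 0}, {"travel": [0, 0, -0.03], "rot": [0, 0, 0], "hand": 0}, {"travel": [0, 0, -0.03], "rot": [0, 0, 0], "hand": 0}, {"travel": [0, 0, -0.03], "rot": [0, 0, 0], "hand": 0}, {"travel": [0, 0, -0.03], "rot": [0, 0, 0], "hand": 0}, {"travel": [0, 0, -0.03], "rot": [0, 0, 0], "hand": 0}, {"travel": [0, 0, -0.04], "rot": [0, 0, 0], "hand": 0}])

```text
clock: 4.5
position: [443.5, -28.1, 133.4]
ee_rot: [-0.052, 0.999, -0.0, -0.001]
contact_force: [-0.4, -0.5, -1.0]
gripper_width: -0.2
grasp_force: 0.0
```

Emit:
servo_tool(motion=[{"travel": [0, 0, -0.08], "rot": [0, 0, 0], "hand": 0}, {"travel": [0, 0, -0.12], "rot": [0, 0, 0], "hand": 0}, {"travel": [0, 0, -0.12], "rot": [0, 0, 0], "hand": 0}, {"travel": [0, 0, 0], "rot": [0, 0, 0], "hand": 0}, {"travel": [0, 0, 0], "rot": [0, 0, 0], "hand": 0}, {"travel": [0, 0, 0], "rot": [0, 0, 0], "hand": 0}, {"travel": [0, 0, 0], "rot": [0, 0, 0], "hand": 0}, {"travel": [0, 0, 0], "rot": [0, 0, 0], "hand": 0}, {"travel": [0, 0, 0], "rot": [0, 0, 0], "hand": 0}, {"travel": [0, 0, 0], "rot": [0, 0, 0], "hand": 0}])

```text
clock: 5.33
position: [444.5, -27.9, 212.6]
ee_rot: [-0.052, 0.999, -0.0, -0.001]
contact_force: [-0.3, 0.3, -0.1]
gripper_width: 0.1
grasp_force: 0.0
```

Run:
```python
from bench import get_image
import cv2,numpy as np
a=cv2.resize(get_image("side")[0][170:270,200:360,::-1],None,fx=5,fy=5,interpolation=2)
cv2.imwrite("pics/c3.png",a)
```

```text
(no output)
```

View pics/c3.png

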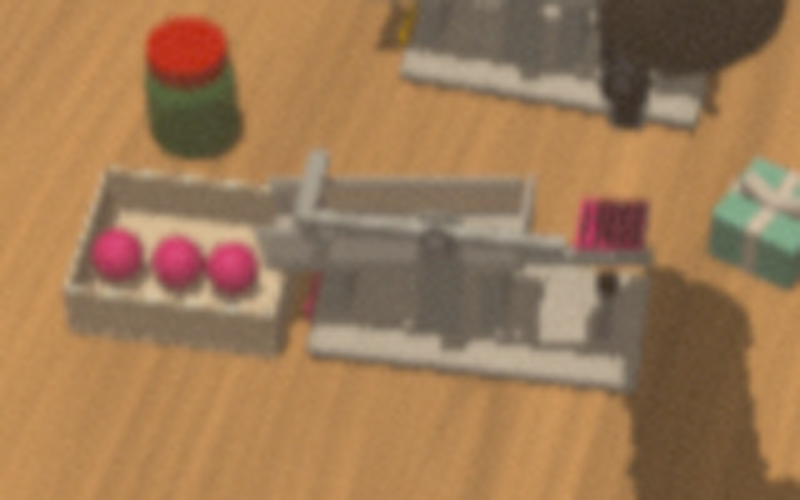

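The paddle is back up at (612,225), the gate is shut, and the balls haven't moved since the last picture. Nothing else in the crop has shifted and the fingers are clear, so I'm handing it in.

```bash
python3 -c "
from bench import job_done
print(job_done())"
```

```text
the job is handed in; nothing more can be done
None
```

I pressed the pink paddle, all three pink balls rolled into the gift box, the lever is back at rest with the gate shut, and the job is handed in (the result was not shown to me).

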